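# Unlatch the board test jig and hold its lid up

### The arm

A 6-joint arm with a two-finger parallel gripper is mounted at the origin on the work surface. World frame = base frame: x ahead of the robot, y to its left, z up, the work surface at z = 0. Lengths are in mm, angles in rad, forces in N, time in s.
With the tool pointing down it reaches from about 275 to 1000 mm from the base axis. Payload 8.4 kg.
Tool frame: the origin (TCP) lies at the centre of the arm's flange, where the gripper is bolted on; the fingertips stand 173 mm ahead of it and the grasp point (between the pads) lies 155 mm ahead of it (tcp_to_tips is the distance from the TCP to the fingertips, in mm); z points along the fingers, x is the direction in which the jaws open and shut, and the axes are right-handed (so a half turn about z gives the same grasp; the last joint's range is limited). The gripper opens to 85 mm and grips with 20 to 120 N. Pads are 22 mm wide; open, the fingers measure 114 mm over their backs; the gripper's body (76 mm by 85 mm) begins 54 mm behind the grasp point. The pads swing forward as they close: fully open they stand 13 mm farther back than shut.
Start: joints at [-1.111, 0.353, 1.633, -0, 1.155, -0.002], TCP at [278.475, -559.537, 404.681] pointing down, gripper open.
Joint ranges: [-2.63, 2.63], [-0.92, 2.1], [0.06, 2.66], [-1.3, 4.44], [0, 2.69], [-3.02, 3.02]. Speed limits (rad/s): [2.22, 2.22, 2.79, 3.14, 3.14, 3.14].

### API

Orientations are given as [roll, pitch, yaw] about the fixed x, y, z axes, in that order (R = Rz(yaw) Ry(pitch) Rx(roll)).
In Python, from rig import sense, grab_frame, camera_info, sign_off, tcp_to_tips gives the robot as it stands.
- The arm moves only by the shell command python3 -m creep 'ROWS' [FORCE]. ROWS is text: rows parted by semicolons, each of 5 numbers parted by spaces: the opening in per cent of the stroke, from 0 (shut) to 100 (fully open), then the shift along the tool's x, y, z in cm, then the turn about the tool's z in degrees. In form: fingers tx ty tz roll; .... A call has 1 to 20 rows; each row is the pose to reach, as a shift and turn from the pose measured when the call began, along the tool's axes at that moment; what a row does not reach only later rows make up. A row lasts 1/10 s, in which the tool goes at most 50 mm and 8.59 degrees, less where a joint would pass 70% of its speed; a pose out of reach is approached as far as the arm can. A call with a gripper value outside its range is refused whole. The fingers move at their own pace and stop on an object; FORCE is the grip in N (left out, the last holds). Time passes only in rows, so rows that repeat a pose let the fingers close. It gives the time, the measured TCP pose, the force and the opening at its end, in the units of the state.
- sense(): the state, without advancing time (a new reading comes with each control period).
- grab_frame(name): name is "scene" or "top"; returns (picture, depth): 480x640x3 uint8, blue, green, red; 480x640 float32, mm along the optical axis (not along the pixel's ray), 0 where there is no reading.
- camera_info(name): a dict with "vertical_fov" (degrees; the focal length in pixels is half the picture's height over the tangent of half this angle, whatever the lens; pixels are square), "cx", "cy" (the principal point, pixels), "world_to_cam" (4x4, takes a point from world to camera coordinates). Camera axes: x right, y down, z forward; pixel columns grow to the right and rows downward; lengths in mm; the calibration is good to about 2 mm. A picture is of the moment at which its call begins. camera_info takes no time and is no camera call.
- sign_off(): hands the job in, once; it reports no verdict.
The state is a dict: "clock": time; "qpos": joint angles; "qvel": joint speeds; "joint_efforts": joint torques, N m; "eef_pos": TCP position; "tcp_rot": TCP orientation; "contact_force": force on the tool from outside, world axes, zero at the start; "wrist_torque": the same for the moment, N m; "opening": opening from 0.0 (shut) to 1.0 (fully open).
Only numpy, scipy, OpenCV 4.12 (cv2) and the standard library are available. Lean on these libraries where they do the work, as an engineer would, in place of code of your own. Each camera call takes 0.05 s, during which the arm holds its last target.

### The job

I want to take the green circuit board out of the test jig. Pull the red knob of the jig's spring latch sideways until its bolt is clear of the keeper, then lift the hinged clear lid to about 45 degrees and keep holding it there: the lid has no stay, so your program finishes with the gripper still holding it up, steady. Do not let the lid drop, leave the board lying in its nest and do not disturb the other things on the bench.

Things in the scene. Friction and masses are not known exactly. Their poses are not given: they have to be found in the camera images.
- jig: Board test jig, fixed to the bench: grey enclosure 260 mm deep (its x), 200 wide (its y), 60 high, with a clear lid hinged along the far edge. Origin at the centre of its underside; x points from the latch edge to the hinge edge (away from the robot, within 20 degrees), y left, z up. All of it but the latch knob, guides (z 118 mm) and keeper (z 127 mm) is lower than z 110 mm.
- latch_knob (a point): Centre of the red latch knob, an upright cylinder 18 mm in diameter and 34 mm high fixed on the spring bolt; latched, it is at jig x -120, y 0, z 139 mm (knob from z 122 to 156 mm). Pulled towards the jig's +y it draws the bolt; held there, it is also the handle that lifts the lid. It moves and tilts with the lid. Axes as the jig's when the lid is shut.
- keeper (a point): Centre of the keeper, a fixed dark steel eye 30 x 20 mm on the jig's front right corner (jig x -120, y -84 mm, its top at z 127 mm). The 8 mm bolt runs along the jig's y at x -120, z 111 mm, in two guide blocks on the lid's front bar (y -55 and +55 mm, 10 mm wide, tops at z 118 mm), and its tip stands 12 mm deep in the keeper.
- latch (a joint): Travel of the bolt in m: 0 = shot into the keeper, grows as the knob is pulled towards the jig's +y. The tip is clear of the keeper from 0.012, the stop is at 0.020. A spring pushes it back: 5 N at 0, 11 N at the stop; it shoots back when let go.
- lid (a joint): Angle in rad of the lid (clear plate with aluminium bars, z 92 to 104 mm, 0.35 to 0.65 kg): 0 = shut, grows as the latch edge rises, stop at 1.4. It falls shut if let go. While the bolt is in the keeper the lid can rise less than 0.03.
- lid_hinge (a point): Middle of the lid's hinge pin, fixed, at jig x +118, y 0, z 96 mm; the pin runs along the jig's y. The knob centre is 238 mm nearer the front than the pin and 43 mm higher when the lid is shut.
- board: Green circuit board 150 x 110 x 3 mm with parts on it, lying loose in the nest of the jig under the lid; origin at the centre of its underside. Stays where it is.
- preheater: Bystander: grey board preheater with a black top, 210 x 180 x 62 mm, fixed to the bench on the other side of the bench from the jig; origin at the centre of its underside.
- screwdriver: Bystander: yellow screwdriver, 190 mm long, lying to the right of the jig along the jig's side.
- flux: Bystander: amber flux bottle with red cap, 38 mm diameter, 100 mm high, standing to the left of the jig; origin at the centre of its underside.
- meter: Bystander: blue multimeter 150 x 75 x 46 mm, lying to one side of the robot, nearer to it than the jig; origin at the centre of its underside.
- screw_tray: Bystander: small steel screw tray 90 x 60 x 22 mm, straight in front of the robot; origin at the centre of its underside.
- reel: Bystander: grey solder reel, 60 mm diameter, 46 mm high, standing at the back of the bench; origin at the centre of its underside.
- transformer: Bystander: microwave-oven transformer, 100 x 100 x 76 mm, 2.2 kg, standing on the other side of the robot from the multimeter; origin at the centre of its underside.

How it is judged:
By the outcome, as a careful person would: the job done as asked, in the order asked, and still so for the second after the job is handed in, while the arm keeps its last pose, push and grip.
It also fails if it takes over 38 s, if anything falls off the work surface, if the arm or the gripper's body presses on something with over 40 N, if the wrist force passes 120 N, or if a joint passes its speed limit or range.

## Working session

There is one attempt and no reset: what is moved stays moved. The work goes in short steps, Python scripts to look and compute and a shell command to move; the robot and the scene stay as the last step left them, time stands still between calls to the robot, and variables do not carry over. Pictures are saved under pics/ and viewed, and the job is handed in when it is done.

```bash
ls; mkdir -p pics; python3 - <<'E'
from rig import *
import cv2,numpy as np
print(sense())
for n in("scene","top"):
    p,d=grab_frame(n); cv2.imwrite(f"pics/{n}0.png",p); np.save(f"{n}0.npy",d); i=camera_info(n); print(n,i)
E
```

```text
pics
{'clock': 0.0, 'qpos': array([-1.11134372e+00,  3.53669842e-01,  1.63415493e+00,  2.60871694e-05,
        1.15518389e+00, -2.40669728e-03]), 'qvel': array([-0.00065165, -0.00095504, -0.00195073,  0.00023795, -0.00024166,
       -0.0002111 ]), 'joint_efforts': array([ 4.67000573e-03, -6.05253053e+01, -3.42062938e+01,  1.27171397e-04,
        9.32957948e-03, -1.97990275e-06]), 'eef_pos': array([ 278.40228621, -559.3018832 ,  403.93905672]), 'tcp_rot': array([-3.14156539e+00,  1.41594966e-03, -1.10894755e+00]), 'contact_force': array([ 0.04349762, -0.43558006, -0.05876074]), 'wrist_torque': array([ 0.02840058,  0.00182544, -0.0018775 ]), 'opening': 0.9954056302005114}
scene {'vertical_fov': 47.55507560525226, 'cx': 318.4754857372703, 'cy': 236.47683581831146, 'world_to_cam': array([[-3.28902533e-01,  9.44252852e-01,  1.44802014e-02,
         1.76682184e+02],
       [ 5.90197581e-01,  2.17499456e-01, -7.77406459e-01,
        -2.33962863e+02],
       [-7.37217702e-01, -2.47144773e-01, -6.28831871e-01,
         1.88335306e+03],
       [ 0.00000000e+00,  0.00000000e+00,  0.00000000e+00,
         1.00000000e+00]])}
top {'vertical_fov': 55.868413032994106, 'cx': 319.8937795723771, 'cy': 244.20034250618116, 'world_to_cam': array([[-1.18690310e-02, -9.99832924e-01,  1.39014306e-02,
        -2.17280623e+01],
       [-9.97406821e-01,  1.08510210e-02, -7.11469498e-02,
         5.43933179e+02],
       [ 7.09842181e-02, -1.47098271e-02, -9.97368970e-01,
         1.16876719e+03],
       [ 0.00000000e+00,  0.00000000e+00,  0.00000000e+00,
         1.00000000e+00]])}
```

View pics/scene0.png

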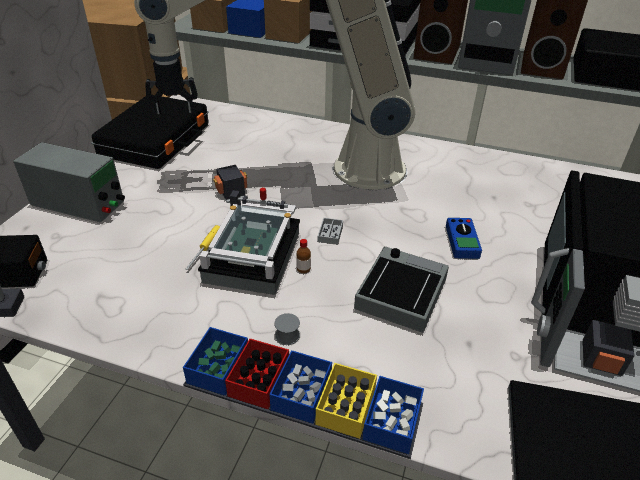

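View pics/top0.png

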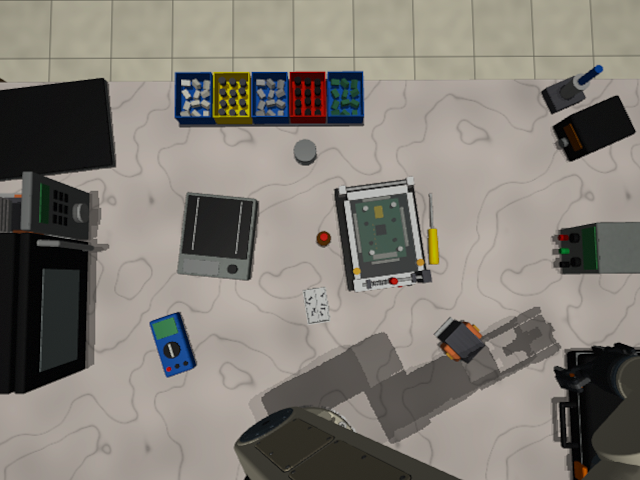

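```bash
python3 - <<'E'
import cv2
a=cv2.imread("pics/top0.png")[165:305,315:455]; cv2.imwrite("pics/top0c.png",cv2.resize(a,None,fx=4.2,fy=4.2,interpolation=cv2.INTER_CUBIC))
a=cv2.imread("pics/scene0.png")[175:300,190:315]; cv2.imwrite("pics/scene0c.png",cv2.resize(a,None,fx=4.8,fy=4.8,interpolation=cv2.INTER_CUBIC))
E
cat > h.py <<'E'
import numpy as np
from rig import *
def K(n):
    i=camera_info(n); f=240/np.tan(np.radians(i["vertical_fov"]/2)); return f,i["cx"],i["cy"],np.array(i["world_to_cam"])
def at_z(n,u,v,z):
    f,cx,cy,T=K(n); R=T[:3,:3]; c=-R.T@T[:3,3]; d=R.T@np.array([(u-cx)/f,(v-cy)/f,1]); return c+d*(z-c[2])/d[2]
def dep(n,u,v,D):
    f,cx,cy,T=K(n); d=np.array([(u-cx)/f,(v-cy)/f,1])*D; return T[:3,:3].T@(d-T[:3,3])
def proj(n,p):
    f,cx,cy,T=K(n); q=T[:3,:3]@np.asarray(p,float)+T[:3,3]; return np.array([cx+f*q[0]/q[2],cy+f*q[1]/q[2]])
E
```

```text
(no output)
```

View pics/top0c.png

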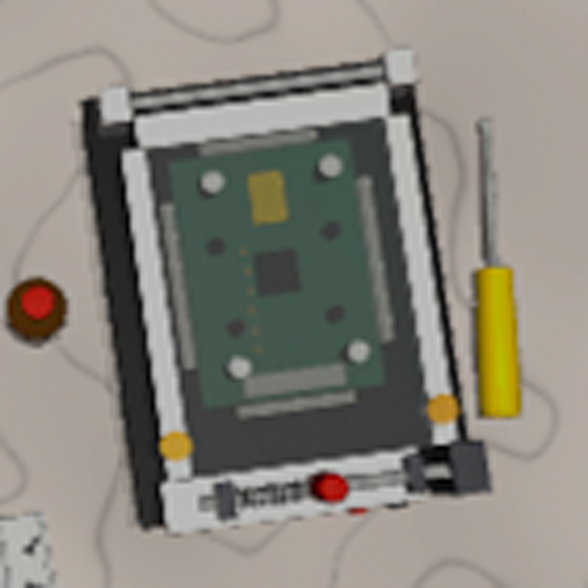

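View pics/scene0c.png

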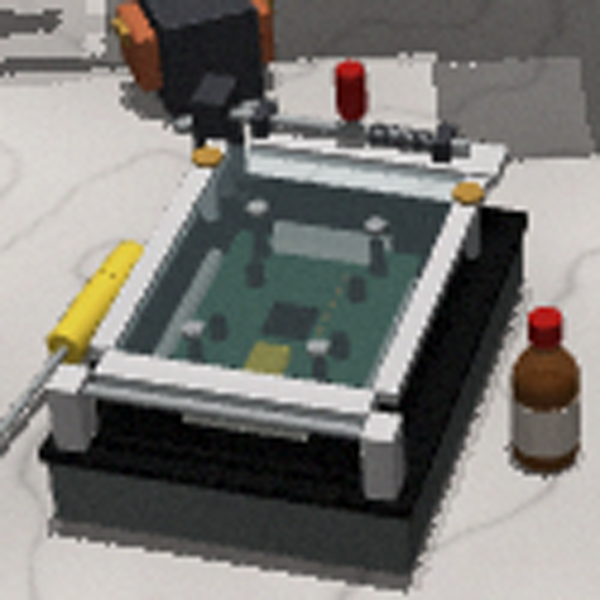

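```bash
python3 - <<'E'
from h import *
t=lambda u,v,z:at_z("top",315+u/4.2,165+v/4.2,z)
s=lambda u,v,z:at_z("scene",190+u/4.8,175+v/4.8,z)
k=t(329.5,488,145);print("knob",k, s(351,92,139))
ke=t(470,467,127);print("keeper",ke,s(214,90,127))
g=t(226,500,118);print("guide L",g, "R",t(412,470,118))
a=t(148,527,60);b=t(87,103,60);print(a,b)
hl,hr=t(115,105,108),t(400,67,108);print(hl,hr)
for n,v in(("knob-keeper",k-ke),("gL-keeper",g-ke),("hinge",hl-hr)):print(n,np.degrees(np.arctan2(-v[0],v[1])),np.linalg.norm(v[:2]))
v=b-a;print(np.degrees(np.arctan2(v[1],v[0])),np.linalg.norm(v))
v=(hl+hr)/2-k;print("hinge mid - knob",np.degrees(np.arctan2(v[1],v[0])),v)
D=np.load("scene0.npy");print(dep("scene",263,194,D[194,263]))
D=np.load("top0.npy");print(dep("top",393,281,D[281,393]))
E
```

```text
knob [ 446.11351954 -197.09692815  145.        ] [ 452.30066074 -194.24435747  139.        ]
keeper [ 456.80353664 -280.44817653  127.        ] [ 462.54182929 -277.67232112  127.        ]
guide L [ 439.66726346 -142.51996105  118.        ] R [ 455.46663221 -249.37755771  118.        ]
[ 423.05161021 -102.38924106   60.        ] [680.59082691 -69.46766712  60.        ]
[669.98082165 -83.33083512 108.        ] [ 690.9550529  -250.78118444  108.        ]
knob-keeper 7.308437348322129 84.03396379984983
gL-keeper 7.082166803270221 138.98864875818293
hinge 7.139481636279419 168.75881566233542
7.284686354173332 259.634893973959
hinge mid - knob 7.304672381857649 [234.35441774  30.04091837 -37.        ]
[ 458.5687587  -191.58393288  144.23765253]
[ 446.69483294 -194.23035585  155.37025732]
```

```bash
cat >> h.py <<'E'
from scipy.spatial.transform import Rotation as Ro
JY=np.radians(7.2)
def delta(p,yaw=-np.pi/2+np.radians(7.2)):
    s=sense(); R=Ro.from_euler("xyz",s["tcp_rot"]).as_matrix()
    Rt=Ro.from_euler("xyz",[np.pi,0,yaw]).as_matrix()
    print("cm",R.T@(np.array(p)-s["eef_pos"])/10,"rotvec deg",np.degrees(Ro.from_matrix(R.T@Rt).as_rotvec()))
E
python3 -c "
from h import *
delta([448.5,-194,380])"
```

```text
cm [-25.12479119 -31.50874395   2.43496088] rotvec deg [1.18549696e-02 7.22015993e-02 1.92589164e+01]
```

```bash
python3 -m creep '50 -0.6 -0.8 0 0; 50 -2 -2.5 0 1; 50 -4 -5 0 3; 50 -6.5 -8 0 5; 50 -9 -11.3 0 7; 50 -11.5 -14.5 0.5 9; 50 -14 -17.6 1 11; 50 -16.5 -20.7 1.5 13; 50 -19 -23.8 2 15; 50 -21.5 -27 2.4 17; 50 -23.5 -29.5 2.4 18.5; 50 -24.7 -31 2.4 19.3; 50 -25.1 -31.5 2.4 19.3; 50 -25.1 -31.5 2.4 19.3; 50 -25.1 -31.5 2.4 19.3' 50
python3 - <<'E'
from h import *
import cv2
print(sense())
for n in("scene","top"):
    p,d=grab_frame(n); cv2.imwrite(f"pics/{n}1.png",p)
a=cv2.imread("pics/scene1.png")[75:300,150:450]; cv2.imwrite("pics/scene1c.png",cv2.resize(a,None,fx=2.6,fy=2.6,interpolation=cv2.INTER_CUBIC))
delta([448.5,-194,298])
E
```

```text
clock: 1.6
eef_pos: [448.2, -194.6, 380.3]
tcp_rot: [3.141, 0.001, -1.445]
contact_force: [0.7, -0.0, -0.0]
opening: 0.5
{'clock': 1.6, 'qpos': array([-4.12915175e-01,  1.68151574e-01,  1.94306110e+00,  5.37862703e-04,
        1.03142628e+00,  1.03221686e+00]), 'qvel': array([-0.01335187,  0.00119381, -0.0024016 ,  0.00196436,  0.00081937,
        0.00368398]), 'joint_efforts': array([ 8.82510692e-01, -4.42212152e+01, -3.14024162e+01,  6.19754428e-02,
        1.06930060e-02,  2.80396157e-02]), 'eef_pos': array([ 448.22559748, -194.64535839,  380.31017111]), 'tcp_rot': array([ 3.14093098e+00,  9.32620379e-04, -1.44540883e+00]), 'contact_force': array([ 0.74413425, -0.02841851, -0.02950346]), 'wrist_torque': array([0.03377262, 0.0095828 , 0.03081056]), 'opening': 0.4995508332724147}
cm [-0.08806979 -0.05317146  8.23172213] rotvec deg [ 0.03416448  0.06076081 -0.09054225]
```

View pics/scene1c.png

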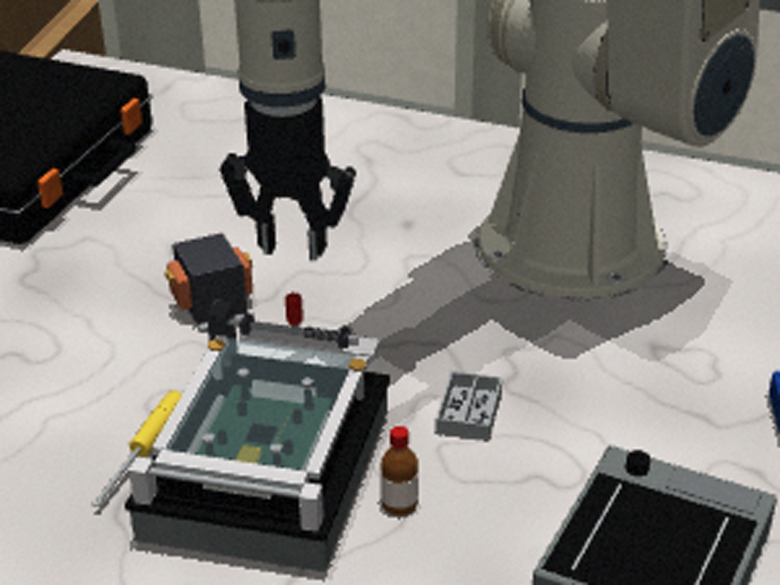

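The gripper is directly above the knob (crop 294,308) with the fingertips at (266,250) and (317,252), so it straddles the knob symmetrically. I'll descend next.

```bash
python3 -m creep '50 0 0 0.5 0; 50 0 0 1.5 0; 50 -0.1 0 3 0; 50 -0.1 0 4.5 0; 50 -0.1 0 6 0; 50 -0.1 0 7 0; 50 -0.1 0 7.7 0; 50 -0.1 0 8 0; 50 -0.1 0 8 0' 50
python3 - <<'E'
from h import *
import cv2
for n in("scene","top"):
    p,d=grab_frame(n); cv2.imwrite(f"pics/{n}2.png",p)
a=cv2.imread("pics/scene2.png")[130:250,200:320]; b=cv2.imread("pics/top2.png")[220:340,340:460]
cv2.imwrite("pics/c2.png",cv2.resize(np.hstack([a,b]),None,fx=3.3,fy=3.3,interpolation=cv2.INTER_CUBIC))
E
```

```text
clock: 2.6
eef_pos: [448.0, -194.0, 300.1]
tcp_rot: [3.141, 0.001, -1.447]
contact_force: [-0.5, 0.2, -0.3]
opening: 0.5
```

View pics/c2.png

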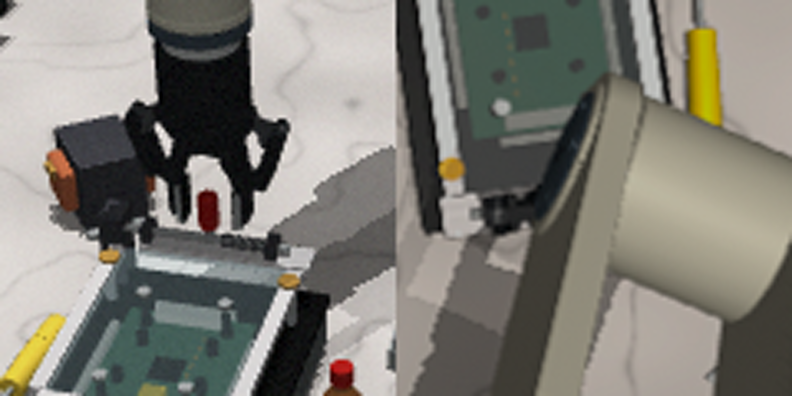

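The knob (crop 208,210) stands between the fingers (180 and 240). I'll close on it.

```bash
python3 -m creep '40 0 0 0 0; 30 0 0 0.1 0; 25 0 0 0.1 0; 15 0 0 0.1 0; 10 0 0 0.1 0; 10 0 0 0.1 0; 10 0 0 0.1 0; 10 0 0 0.1 0' 60
python3 - <<'E'
from h import *
s=sense();print(s["eef_pos"],s["opening"],s["contact_force"],s["tcp_rot"])
E
```

```text
clock: 3.5
eef_pos: [448.5, -194.8, 300.4]
tcp_rot: [-3.141, -0.001, -1.446]
contact_force: [-0.8, -6.1, 4.6]
opening: 0.19
[ 448.47719825 -194.7832611   300.37646962] 0.1896904810519282 [-0.80028299 -6.06247259  4.60471159] [-3.14055447e+00 -1.39239374e-03 -1.44628359e+00]
```

```bash
python3 -m creep '10 -0.2 0 0 0; 10 -0.5 0 0 0; 10 -0.8 0 0 0; 10 -1.1 0 0 0; 10 -1.4 0 0 0; 10 -1.6 0 0 0; 10 -1.7 0 0 0; 10 -1.7 0 0 0; 10 -1.7 0 0 0'
python3 - <<'E'
from h import *
import cv2
s=sense();print(s["eef_pos"],s["opening"],s["contact_force"],s["tcp_rot"])
for n in("scene",):
    p,d=grab_frame(n); cv2.imwrite(f"pics/{n}3.png",p)
a=cv2.imread("pics/scene3.png")[150:250,200:320]
cv2.imwrite("pics/c3.png",cv2.resize(a,None,fx=6,fy=6,interpolation=cv2.INTER_CUBIC))
E
```

```text
clock: 4.4
eef_pos: [446.5, -178.9, 300.5]
tcp_rot: [-3.14, -0.004, -1.445]
contact_force: [-0.1, -10.5, -2.3]
opening: 0.191
[ 446.45245285 -178.91514669  300.4908329 ] 0.19056321218453728 [ -0.1411054  -10.47502796  -2.28737513] [-3.14030608 -0.00405698 -1.4454307 ]
```

View pics/c3.png

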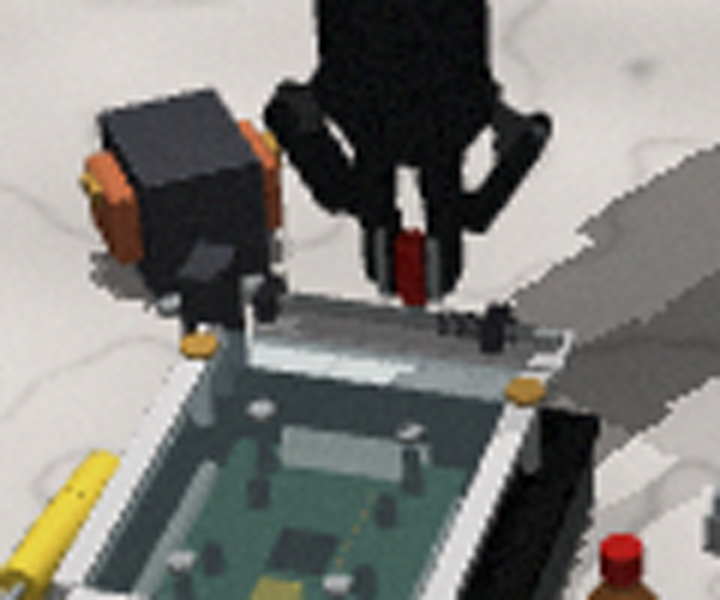

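```bash
python3 -m creep '10 -0.1 -0.05 -0.25 0; 10 -0.1 -0.1 -0.5 0; 10 -0.1 -0.17 -0.75 0; 10 -0.1 -0.24 -1.0 0; 10 -0.1 -0.37 -1.5 0; 10 -0.1 -0.52 -2.06 0; 10 -0.1 -0.52 -2.06 0; 10 -0.1 -0.52 -2.06 0'
python3 - <<'E'
from h import *
import cv2
s=sense();print(s["eef_pos"],s["opening"],s["contact_force"],s["wrist_torque"],s["tcp_rot"])
for n in("scene",):
    p,d=grab_frame(n); cv2.imwrite(f"pics/{n}4.png",p)
a=cv2.imread("pics/scene4.png")[150:270,190:330]
cv2.imwrite("pics/c4.png",cv2.resize(a,None,fx=5,fy=5,interpolation=cv2.INTER_CUBIC))
E
```

```text
clock: 5.25
eef_pos: [451.5, -178.2, 321.3]
tcp_rot: [-3.14, -0.007, -1.444]
contact_force: [0.0, -9.7, -3.6]
opening: 0.193
[ 451.53735889 -178.22301274  321.2518823 ] 0.19309559073030153 [ 0.03521154 -9.73719218 -3.63832234] [-1.55583759  0.2792094   0.08474306] [-3.14016088 -0.00686058 -1.44445601]
```

View pics/c4.png

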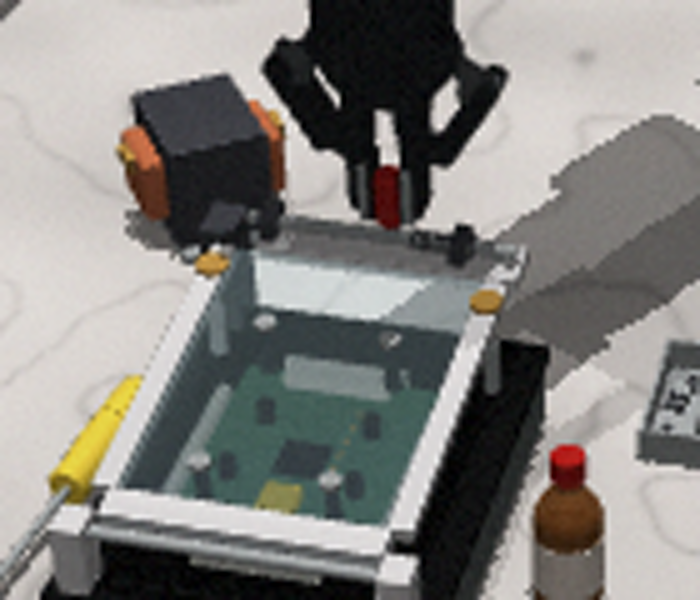

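```bash
python3 -m creep '10 -0.12 -0.1 -0.3 0; 10 -0.12 -0.24 -0.75 0; 10 -0.12 -0.42 -1.25 0; 10 -0.12 -0.7 -2.0 0; 10 -0.12 -0.9 -2.5 0; 10 -0.12 -1.11 -2.97 0; 10 -0.12 -1.34 -3.45 0; 10 -0.12 -1.57 -3.93 0; 10 -0.12 -1.82 -4.4 0; 10 -0.12 -2.07 -4.87 0; 10 -0.12 -2.33 -5.33 0; 10 -0.12 -2.6 -5.78 0; 10 -0.12 -2.9 -6.23 0; 10 -0.12 -3.18 -6.67 0; 10 -0.12 -3.5 -7.1 0; 10 -0.12 -3.8 -7.53 0; 10 -0.12 -3.8 -7.53 0'
python3 - <<'E'
from h import *
import cv2
s=sense();print(s["eef_pos"],s["opening"],s["contact_force"],s["wrist_torque"],s["tcp_rot"])
for n in("scene",):
    p,d=grab_frame(n); cv2.imwrite(f"pics/{n}5.png",p)
a=cv2.imread("pics/scene5.png")[130:270,180:330]
cv2.imwrite("pics/c5.png",cv2.resize(a,None,fx=4,fy=4,interpolation=cv2.INTER_CUBIC))
E
```

```text
clock: 7.0
eef_pos: [489.2, -172.9, 396.7]
tcp_rot: [-3.14, -0.01, -1.444]
contact_force: [1.9, -10.5, -5.1]
opening: 0.186
[ 489.18124575 -172.86534281  396.73680685] 0.18593867402421985 [  1.93789669 -10.51628222  -5.14739798] [-1.51767144  0.17845575  0.1505755 ] [-3.14027442 -0.01011058 -1.44363168]
```

View pics/c5.png

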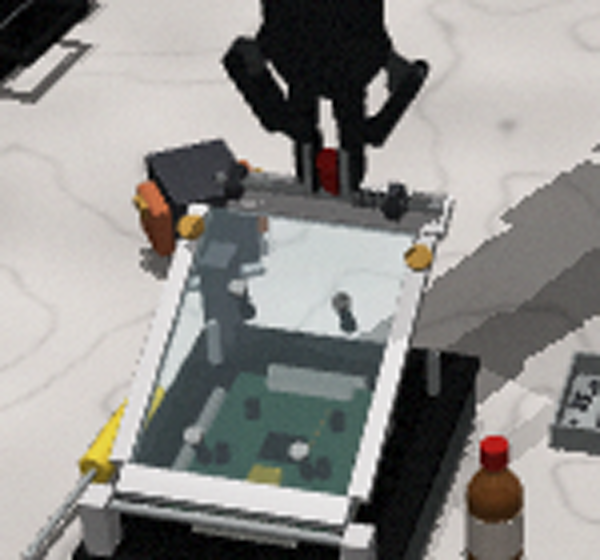

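```bash
python3 -m creep '10 -0.12 -0.15 -0.2 0; 10 -0.12 -0.37 -0.5 0; 10 -0.12 -0.65 -0.84 0; 10 -0.12 -1.0 -1.25 0; 10 -0.12 -1.34 -1.65 0; 10 -0.12 -1.7 -2.04 0; 10 -0.12 -2.06 -2.42 0; 10 -0.12 -2.44 -2.8 0; 10 -0.12 -2.82 -3.17 0; 10 -0.12 -3.2 -3.53 0; 10 -0.12 -3.61 -3.88 0; 10 -0.12 -4.0 -4.22 0; 10 -0.12 -4.42 -4.55 0; 10 -0.12 -4.85 -4.87 0; 10 -0.12 -5.27 -5.19 0; 10 -0.12 -5.6 -5.43 0; 10 -0.12 -5.9 -5.63 0; 10 -0.12 -6.14 -5.79 0; 10 -0.12 -6.14 -5.79 0; 10 -0.12 -6.14 -5.79 0'
python3 - <<'E'
from h import *
import cv2
s=sense();print(s["eef_pos"],s["opening"],s["contact_force"],s["wrist_torque"],s["tcp_rot"],s["qvel"])
for n in("scene","top"):
    p,d=grab_frame(n); cv2.imwrite(f"pics/{n}6.png",p); np.save(n+"6.npy",d)
a=cv2.imread("pics/scene6.png")[130:270,180:330]
cv2.imwrite("pics/c6.png",cv2.resize(a,None,fx=4,fy=4,interpolation=cv2.INTER_CUBIC))
E
```

```text
clock: 9.05
eef_pos: [549.3, -164.6, 453.7]
tcp_rot: [3.141, -0.013, -1.443]
contact_force: [-0.8, -10.2, -4.4]
opening: 0.191
[ 549.28071282 -164.58168286  453.70413829] 0.19052310268764475 [ -0.76856372 -10.18978821  -4.39188612] [-1.56922027  0.35019424  0.23458182] [ 3.14055791 -0.01293917 -1.44332153] [-0.00067911  0.00200368  0.00282275 -0.00151001 -0.00037687  0.00085654]
```

View pics/c6.png

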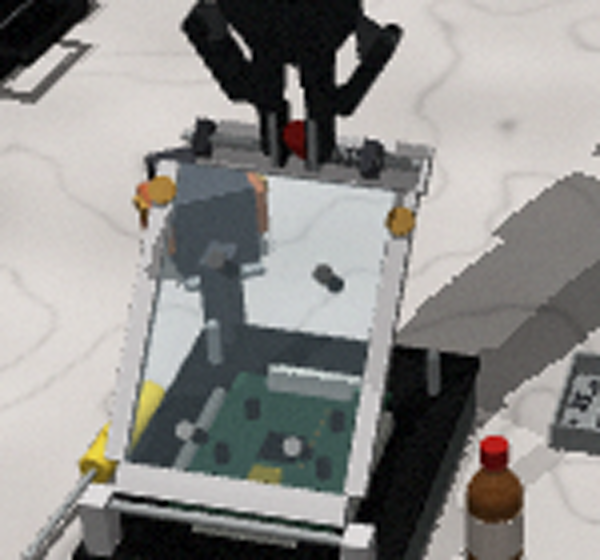

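View pics/top6.png

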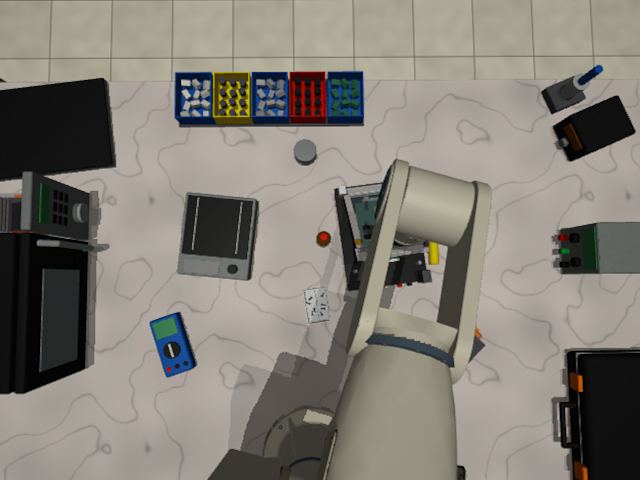

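```bash
python3 - <<'E'
from h import *
c,s_=np.cos(JY),np.sin(JY); k=np.array([449,-195.5,0]); o=k+120*np.array([c,s_,0])
def W(x,y,z): return o+np.array([x*c-y*s_,x*s_+y*c,z])
for th in(0,40,43,45,47,50):
    t=np.radians(th);C,S=np.cos(t),np.sin(t); f=lambda x,y,z:W(118+x*C+z*S,y,96-x*S+z*C)
    # x,z relative to pin
    print(th,[((proj("scene",f(-238,y,15))-[180,130])*4).round() for y in(55,-55)])
E
python3 -m creep '10 -0.1 0 0 0; 10 -0.1 0 0 0; 10 -0.1 0 0 0; 10 -0.1 0 0 0; 10 -0.1 0 0 0'
python3 -c "
from rig import *
s=sense();print(s['clock'],s['eef_pos'],s['opening'],s['contact_force'],s['qvel'])"
```

```text
0 [array([411., 297.]), array([260., 276.])]
40 [array([377., 163.]), array([212., 142.])]
43 [array([373., 159.]), array([206., 137.])]
45 [array([370., 156.]), array([202., 135.])]
47 [array([367., 154.]), array([198., 132.])]
50 [array([362., 152.]), array([191., 130.])]
clock: 9.65
eef_pos: [548.7, -164.8, 453.0]
tcp_rot: [3.138, -0.016, -1.443]
contact_force: [-0.6, -9.7, -3.9]
opening: 0.191
9.65 [ 548.69265526 -164.83821397  452.98201356] 0.19073632717264327 [-0.60874094 -9.68235808 -3.89742104] [-0.00167904 -0.0003354  -0.00037861  0.00153389  0.00069684  0.00010485]
```

The guide blocks show at crop (371,157) and (203,136). My projection for a 45° lid puts them at (370,156) and (202,135), so the lid angle is right. The arm is steady and the board and bystanders haven't moved, so I'm handing in.

```bash
python3 -c "
from rig import *
print(sign_off())"
```

```text
the job is handed in; nothing more can be done
None
```

The lid is open at about 45° and the gripper is still holding it by the red knob. I gripped the knob with the jaws along the bolt, pulled it about 16 mm towards the jig's +y (12 mm clears the keeper), then raised the lid around its hinge. I handed in at 9.65 s of the 38 s allowed.

- **Lid angle:** the guide blocks in the scene image match a 45° projection to within a pixel or two. The arm's own travel (104 mm forward, 153 mm up) works out to about 44.8°.
- **Steadiness:** the arm was still at hand-in and the grip opening was unchanged at 0.19. The load was about 10 N sideways from the spring and 4 N from the lid's weight. The tool sagged about 0.7 mm in the last 0.5 s hold.
- **Board and bench:** the board is lying in its nest in the scene image. By eye, nothing else on the bench had moved, but the arm hides part of the screwdriver and transformer in the top view.
- **Disagreement:** the two cameras placed the knob about 6 mm apart in x and 3 mm apart in y. I aimed near their average, and the grasp worked first time.

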